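# Focus a loupe on a fault in a glaze test tile

### The job

Push the test tile along its channel until you feel it press firmly against the brass stop. Then pick up the loupe by its handle and hold it over the tile, the lens centred above the dark fault in the middle of the tile, level, and at the focal height marked by the red pointer (the middle of the rim's thickness level with the red blade). Do not touch the tile with the loupe, shift the pointer or disturb the vase, jar and brush; finish while still holding the loupe still there in the gripper.

Things in the scene. Friction and masses are not known exactly. Their poses are not given: they have to be found in the camera images.
- jig: Fixed inspection fixture. Origin: centre of the underside of its aluminium base plate, 220 (x) x 110 (y) x 10 mm high, on the bench; z up. Two dark guide rails on the plate, along its x from -110 to +50 mm, at y = +-38 mm (8 mm wide, 6 mm high above the plate, 68 mm clear between them) form the channel for the tile. At x = +95 mm stands a steel post, 12 mm in diameter, its top 144 mm above the bench. x points from the open end of the channel (robot's side) to the post.
- pointer_mark (a point): Centre of the red blade of the pointer on the fixture's post; its height marks the focal height and differs from start to start (65 to 115 mm above the bench). The blade is 14 (x) x 60 (y) x 4 mm thick, centred at x = +79 mm, y = 0 of the fixture; its black clamp collar (22 mm diameter, 14 mm high) sits on the post. It slides on the post with 4 N of friction: leave it where it is. Axes as the fixture's.
- stop: Brass stop block lying across the channel on the base plate, fixed; 12 (x) x 68 (y) x 14 mm high. Its place along the channel differs from start to start. Origin: middle of the lower edge of the face that the tile meets, on the plate's top. Axes as the fixture's.
- stop_face (a point): Centre of the face of the brass stop that the tile meets, 7 mm above the plate's top. Axes as the fixture's: the tile comes from -x.
- tile: Loose fired clay test tile, 56 (x, along the channel) x 64 (y) x 16 mm thick, about 110 g, pinkish with one half glazed blue-green. Origin: centre of its underside, which lies on the plate (10 mm above the bench); z up. It starts in the channel, 30 to 90 mm short of the stop.
- tile_centre (a point): Centre of the tile, half-way up (8 mm above its underside). Axes as the tile's.
- tile_top (a point): The dark fault, 8 mm in diameter: the middle of the tile's upper face.
- rest: Fixed wooden rest that carries the loupe at the start, 200 x 50 mm; two supports, one under the handle's tail and one under the rim, leave the handle free between them (from 30 mm behind the grip point to 73 mm ahead of it); its slab below is 8 mm high. Two small lips flank the tail of the handle, up to 38 mm above the bench. Origin: on the bench right below the grip point of the resting loupe, x along the handle towards the lens.
- loupe: Loose reading lens (loupe), about 120 g, 197 mm long. Origin: below the grip point, in the plane of the handle's underside (30 mm above the bench at the start); x points along the handle towards the lens, z up, square to the lens.
- loupe_grip (a point): Grip point and centre of mass (within 5 mm) of the loupe, in the middle of the handle's section, 40 mm above the bench at the start. The black handle is 18 mm wide (y), 20 mm high (z) and reaches from 61 mm behind this point to 44 mm ahead of it. Axes as the loupe's.
- loupe_lens (a point): Centre of the lens, in the middle of the rim's thickness; 88 mm ahead (+x) of the grip point and at the same height. The round steel rim is 74 mm in outer diameter and 12 mm thick. Axes as the loupe's.
- vase: Loose ribbed vase of pale fired clay, 130 mm tall, about 73 mm in diameter; leave it alone. Origin: centre of its underside.
- jar: Loose amber glaze jar, 75 mm tall, 60 mm in diameter; leave it alone. Origin: centre of its underside.
- brush: Loose glaze brush lying on the bench, 170 mm long; leave it alone. Origin: middle of its underside.
Mind the look-alikes: they are no part of the job. There is more than one size of the rest; the one meant has the size given above.

How it is judged:
By the outcome, as a careful person would: the job done as asked, in the order asked, and still so for the second after the job is handed in, while the arm keeps its last pose, push and grip.
It also fails if it takes over 64 s, if anything falls off the work surface, if the arm or the gripper's body presses on something with over 40 N, if the wrist force passes 120 N, or if a joint passes its speed limit or range.

### The arm

A 6-joint arm with a two-finger parallel gripper is mounted at the origin on the work surface. World frame = base frame: x ahead of the robot, y to its left, z up, the work surface at z = 0. Lengths are in m, angles in degrees, forces in N, time in s.
With the tool pointing down it reaches from about 0.4 to 0.825 m from the base axis. Payload 7 kg.
Tool frame: the origin (TCP) lies at the very end of the fingers, on their centre line; the grasp point (between the pads) lies hold_point_z behind it (hold_point_z is the distance from the TCP to the grasp point, in m); z points along the fingers, y is the direction in which the jaws open and shut (so a half turn about z gives the same grasp; the last joint's range is limited). The gripper opens to 88 mm and grips with 3 to 60 N. Pads are 19 mm wide; open, the fingers measure 130 mm over their backs; the gripper's body (78 mm by 193 mm) begins 47 mm behind the grasp point.
Start: joints at [-50.988, 20.546, 0.682, 0, -70.136, -16.507], TCP at [0.258, -0.624, 0.227] pointing down, gripper open.
Joint ranges: [-176.03, 176.03], [-82.01, 121.73], [-58.28, 71.71], [-173.87, 95.51], [-174.79, -0.11], [-173.66, 173.66]. Speed limits (degrees/s): [136.94, 136.94, 172.46, 180, 180, 180].

### API

Orientations are given as [roll, pitch, yaw] about the fixed x, y, z axes, in that order (R = Rz(yaw) Ry(pitch) Rx(roll)).
In Python, from plant import get_obs, snapshot, close_job, hold_point_z gives the robot as it stands. The module is installed in compiled form; this text tells all that it offers.
- The arm moves only by the tool jog_arm, never from a script. Its argument "commands" is a list of rows, each a list of 4 numbers: the shift along the world's x, y, z in mm, then the turn about the world's z in degrees. In form: [[x, y, z, turn], ...]. A call has exactly 10 rows; each row shifts and turns the commanded pose from where the row before left it; what a row does not reach is not made up. A row lasts 1/12 s, in which the tool goes at most 41.7 mm and 7.16 degrees, less where a joint would pass 70% of its speed; a pose out of reach is approached as far as the arm can. A call is refused whole if a number of a shift passes 41.7 or a number of a turn 7.16, either way. A call with a gripper value outside its range is refused whole. "fingers" is the finger opening in mm, from 0 to 87.6, set as the call begins (left out, the last holds). The fingers move at their own pace and stop on an object; the grip force is fixed at half the most. Time passes only in rows, so rows that do not move let the fingers close, or fill a call up. It gives the time, the measured TCP pose, the force and the opening at its end, in the units of the state.
- get_obs(): the state, without advancing time (a new reading comes with each control period).
- snapshot(name): name is "scene" or "top"; returns a dict with "image" (420x560x3 uint8, red, green, blue), "fov_y" (degrees; the focal length in pixels is half the picture's height over the tangent of half this angle, whatever the lens; pixels are square), "cx", "cy" (the principal point, pixels), "rvec" (rotation vector, rad) and "tvec" (3), from world to camera coordinates, as OpenCV has them. Camera axes: x right, y down, z forward; pixel columns grow to the right and rows downward; lengths in m; the calibration is good to about 2 mm. A picture is of the moment at which its call begins. There is no depth.
- close_job(): hands the job in, once; it reports no verdict.
The state is a dict: "clock": time; "joint_pos": joint angles; "qvel": joint speeds; "tau": joint torques, N m; "tool_pos": TCP position; "orientation": TCP orientation; "force": force on the tool from outside, world axes, zero at the start; "moment": the same for the moment, N m; "opening": finger opening in m.
Only numpy, scipy, OpenCV 4.12 (cv2) and the standard library are available. Lean on these libraries where they do the work, as an engineer would, in place of code of your own. Each camera call takes 0.05 s, during which the arm holds its last target.

## Working session

There is one attempt and no reset: what is moved stays moved. The work goes in short steps, Python scripts to look and compute and a tool call to move; the robot and the scene stay as the last step left them, time stands still between calls to the robot, and variables do not carry over. Pictures are saved under pics/ and viewed, and the job is handed in when it is done.

Besides the shell and the picture viewer there is one more tool, called after ">>>" as name([rows], argument=value, ...), one row to a line, values as JSON. jog_arm: Moves the arm, as the interface text tells. Its arguments: {"type":"object","properties":{"commands":{"type":"array","items":{"type":"array","items":{"type":"number"}}},"fingers":{"type":"number"}},"required":["commands"]}

```bash
mkdir -p pics; python3 - <<'E'
from plant import get_obs, snapshot, hold_point_z
import cv2,pickle
print(hold_point_z, get_obs())
for n in("scene","top"):
    s=snapshot(n); pickle.dump(s,open(n+"0.pkl","wb"))
    print({k:v for k,v in s.items() if k!="image"})
    cv2.imwrite(f"pics/{n}0.png",s["image"][:,:,::-1])
E
```

```text
0.0188 {'clock': 0.0, 'joint_pos': array([-5.09877021e+01,  2.05915088e+01,  6.34210470e-01, -2.02825974e-02,
       -7.01352171e+01, -1.65066501e+01]), 'qvel': array([ 0.02301644, -0.05319931, -0.01923372, -0.03171761,  0.0379285 ,
       -0.02684845]), 'tau': array([-5.29430527e-04, -5.82710767e+01,  2.93052489e+01,  6.99719936e+00,
        6.86201442e-03, -1.89696289e-04]), 'tool_pos': array([ 0.25816305, -0.62315744,  0.22562466]), 'orientation': array([ 1.79905880e+02, -8.00753924e-03, -1.57501253e+02]), 'force': array([0.10759924, 0.56764054, 0.67510737]), 'moment': array([ 0.01166126, -0.00383289, -0.01228872]), 'opening': 0.08773268004566591}
{'fov_y': 53.35734522398967, 'cx': 285.6954022717113, 'cy': 203.65141057841927, 'rvec': array([ 1.32950393,  2.3651694 , -0.8224416 ]), 'tvec': array([ 0.2642519 , -0.239209  ,  1.24157529])}
{'fov_y': 42.26487347067837, 'cx': 283.5692545456255, 'cy': 207.74354582191455, 'rvec': array([ 2.13711849, -2.16805622,  0.11335453]), 'tvec': array([-0.02667527,  0.45056593,  1.4517061 ])}
```

View pics/scene0.png

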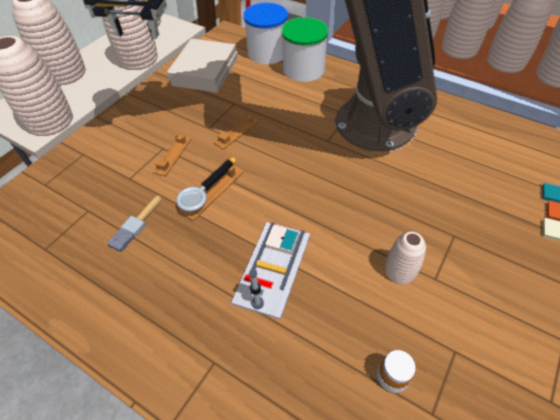

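View pics/top0.png

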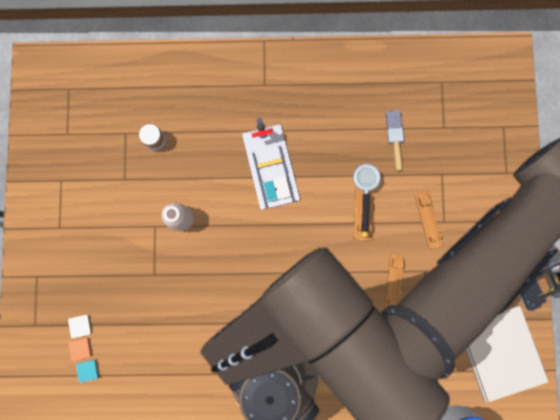

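The scene shows the jig at about (272,268) with its tile at (283,238), brass stop (271,267) and red blade (258,281). The loupe handle is at (217,177) on its rest. In the top view the jig is at (271,167) and the loupe at (366,200). There are empty decoy rests at scene (173,155) and (236,132), which are top (429,220) and (396,280). I'll crop closer next.

```bash
python3 - <<'E'
import cv2,pickle,numpy as np
t=pickle.load(open("top0.pkl","rb"))["image"][:,:,::-1]; s=pickle.load(open("scene0.pkl","rb"))["image"][:,:,::-1]
a=cv2.resize(t[110:215,235:310],None,fx=5,fy=5,interpolation=cv2.INTER_CUBIC)
b=cv2.resize(t[155:260,340:415],None,fx=5,fy=5,interpolation=cv2.INTER_CUBIC)
cv2.imwrite("pics/tc.png",np.hstack([a,b]))
a=cv2.resize(s[215:320,225:320],None,fx=4,fy=4,interpolation=cv2.INTER_CUBIC)
b=cv2.resize(s[125:230,165:260],None,fx=4,fy=4,interpolation=cv2.INTER_CUBIC)
cv2.imwrite("pics/sc.png",np.hstack([a,b]))
E
```

```text
(no output)
```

View pics/tc.png

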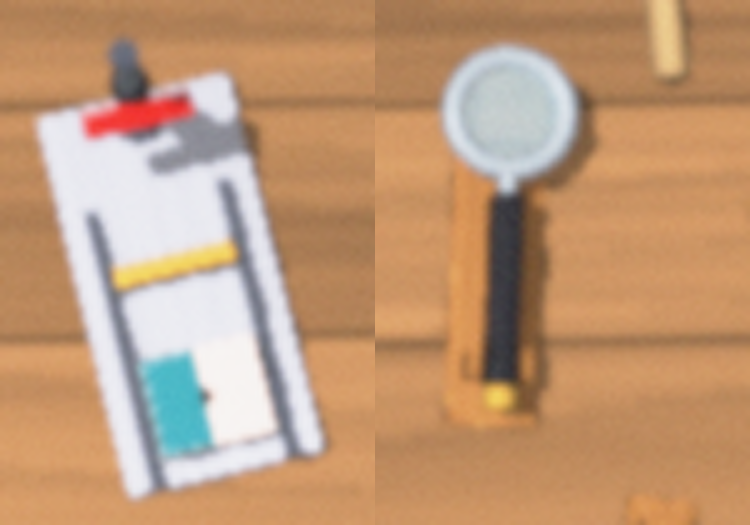

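View pics/sc.png

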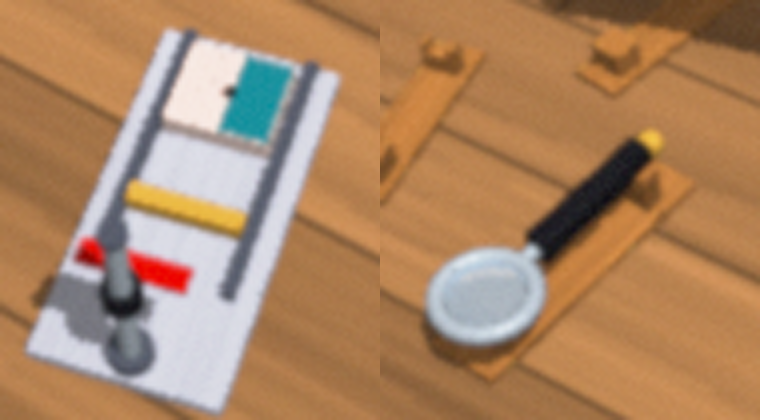

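```bash
cat > h.py <<'E'
import cv2,pickle,numpy as np
def P(s):
    f=210/np.tan(np.radians(s["fov_y"]/2)); K=np.array([[f,0,s["cx"]],[0,f,s["cy"]],[0,0,1]])
    return K,cv2.Rodrigues(s["rvec"])[0],s["tvec"]
def ray(s,uv,z):
    K,R,t=P(s); uv=np.atleast_2d(uv).astype(float); d=(R.T@np.linalg.inv(K)@np.c_[uv,np.ones(len(uv))].T).T; c=-R.T@t
    return c+d*((z-c[2])/d[:,2])[:,None]
def tri(a,ua,b,ub):
    M=[]
    for s in(a,b):
        K,R,t=P(s); M.append(K@np.c_[R,t])
    X=cv2.triangulatePoints(M[0],M[1],np.array(ua,float).reshape(2,1),np.array(ub,float).reshape(2,1)).ravel(); X=X[:3]/X[3]
    e=[ (lambda p:p[:2]/p[2])(m@np.r_[X,1])-u for m,u in zip(M,(ua,ub))]
    return X,np.round(e,2)
def hsv(s): return cv2.cvtColor(s["image"],cv2.COLOR_RGB2HSV)
def mask(s,lo,hi,box):
    m=cv2.inRange(hsv(s),np.array(lo),np.array(hi)); k=np.zeros_like(m); x0,y0,x1,y1=box; k[y0:y1,x0:x1]=m[y0:y1,x0:x1]; return k
def big(m):
    n,l,st,c=cv2.connectedComponentsWithStats(m); i=1+np.argmax(st[1:,4]); return (l==i).astype(np.uint8)*255,c[i],st[i]
def rect(m):
    c=max(cv2.findContours(m,cv2.RETR_EXTERNAL,cv2.CHAIN_APPROX_NONE)[0],key=cv2.contourArea); return cv2.minAreaRect(c),c
def load(k): return pickle.load(open(f"top{k}.pkl","rb")),pickle.load(open(f"scene{k}.pkl","rb"))
E
python3 - <<'E'
from h import *
T,S=load(0); np.set_printoptions(precision=4,suppress=True)
# plate: low saturation bright
for n,s,box in(("top",T,(236,112,310,215)),("scene",S,(228,215,318,320))):
    h=hsv(s); m=mask(s,(100,5,150),(135,60,255),box); m=cv2.morphologyEx(m,cv2.MORPH_CLOSE,np.ones((9,9),np.uint8)); m,c,st=big(m)
    ct=max(cv2.findContours(m,0,1)[0],key=cv2.contourArea); q=cv2.approxPolyDP(cv2.convexHull(ct),6,True).reshape(-1,2)
    w=ray(s,q,.01); print(n,q.tolist(),w[:,:2].tolist(),[np.linalg.norm(w[i]-w[i-1]) for i in range(len(w))],w.mean(0))
    for nm,lo,hi in(("red",(0,180,150),(4,255,255)),("yel",(18,120,150),(30,255,255)),("teal",(85,120,80),(100,255,255))):
        mm,c,st=big(mask(s,lo,hi,box)); print(nm,c,st,rect(mm)[0])
    print(h[190 if n=="top" else 240, 280], )
hand=np.array([[38,120],[232,72],[326,448],[132,498]])+.5; hand=hand/5-.5+[235,110]
w=ray(T,hand,.01);print("hand",w[:,:2],w.mean(0),np.linalg.norm(w-np.roll(w,1,0),axis=1),np.degrees(np.arctan2(*(w[0]-w[3])[[1,0]])))
hs=np.array([[168,28],[340,75],[220,412],[27,350]])+.5; hs=hs/4-.5+[225,215]
w=ray(S,hs,.01);print("hand",w[:,:2],w.mean(0),np.linalg.norm(w-np.roll(w,1,0),axis=1),np.degrees(np.arctan2(*(w[3]-w[0])[[1,0]])))
# loupe
for n,s,box,box2 in(("top",T,(350,160,384,192),(350,185,384,235)),("scene",S,(170,180,212,216),(195,155,240,195))):
    m,c,st=big(mask(s,(85,0,120),(130,80,255),box)); e=cv2.fitEllipse(cv2.convexHull(max(cv2.findContours(m,0,1)[0],key=len))); print(n,"rim",c,st,e)
    m,c,st=big(mask(s,(0,0,0),(180,255,60),box2)); print("handle",c,st,rect(m)[0])
    m,c,st=big(mask(s,(18,130,150),(30,255,255),box2)); print("tail",c,st)
E
```

```text
top [[279, 126], [298, 198], [262, 207], [244, 134]] [[0.6831741868147132, -0.023205086133478103], [0.4786121788015369, -0.07306727781327152], [0.45513671432184666, 0.026474939490613934], [0.661924575569689, 0.07514255779936799]] [np.float64(0.10061712103417857), np.float64(0.21055130795484334), np.float64(0.10227292143236719), np.float64(0.2124376535158103)] [0.5697 0.0013 0.01  ]
red [262.5714 132.3929] [253 130  19   6  56] ((261.9634094238281, 132.1707305908203), (4.306830406188965, 18.442068099975586), 83.6598129272461)
yel [269.5135 162.9595] [258 159  24   9  74] ((269.6114807128906, 162.97377014160156), (2.977511405944824, 23.991870880126953), 76.75948333740234)
teal [270.1905 190.4354] [265 182  12  18 147] ((270.2353210449219, 190.4412078857422), (17.46256446838379, 8.48874568939209), 75.96376037597656)
[ 15   6 247]
scene [[266, 224], [308, 235], [279, 317], [232, 302]] [[0.4783327483738461, -0.07177844793807125], [0.453656286913923, 0.030885281210548232], [0.6611322448370655, 0.08026880897823221], [0.6847047349389699, -0.02276159202129091]] [np.float64(0.21211329284795433
[... 824 characters left out ...]
5666 0.004  0.01  ] [0.2199 0.1089 0.2198 0.1085] 13.307724241808021
top rim [366.6522 177.2212] [354 165  27  27 529] ((366.6953430175781, 177.39849853515625), (25.739553451538086, 26.12895965576172), 168.2578887939453)
handle [366.7308 221.    ] [366 211   2  19  26] ((366.5, 220.0), (18.0, 1.0), 90.0)
tail [364.3529 233.0588] [362 232   6   3  17]
scene rim [191.2842 198.4554] [177 186  29  25 549] ((191.87535095214844, 197.8693084716797), (23.05525779724121, 31.83530044555664), 61.26168441772461)
handle [217.0473 174.5309] [202 161  30  29 275] ((217.2104034423828, 174.58145141601562), (8.1393404006958, 35.98799133300781), 47.72631072998047)
tail [232.6296 159.7407] [229 157   7   7  27]
```

```bash
python3 - <<'E'
from h import *
T,S=load(0); np.set_printoptions(precision=4,suppress=True)
c=np.array([.568,.0023]); a=np.radians(13.35); R=np.array([[np.cos(a),np.sin(a)],[-np.sin(a),np.cos(a)]])
def J(n,X): X=np.atleast_2d(X); print(n,X,"jig",(R@(X[:,:2]-c).T).T)
tc=lambda x,y:np.array([235+(x+.5)/5-.5,110+(y+.5)/5-.5]); sc=lambda x,y:np.array([225+(x+.5)/4-.5,215+(y+.5)/4-.5])
J("fault T",ray(T,tc(204,395),.026));J("fault S",ray(S,sc(231,91),.026)); print(tri(T,tc(204,395),S,sc(231,91)))
J("stop T",ray(T,[269.5,162.96],.023));J("stop S",ray(S,[270.5,266.8],.019))
X,e=tri(T,[262.3,132.6],S,[258.6,280.6]);J("blade",X);print(X,e)
X,e=tri(T,[366.7,177.4],S,[191.9,197.9]);print("rim",X,e)
print(ray(T,[366.7,177.4],.042),ray(S,[191.9,197.9],.04))
t2=lambda x,y:np.array([340+(x+.5)/5-.5,155+(y+.5)/5-.5]); s2=lambda x,y:np.array([165+(x-380+.5)/4-.5,125+(y+.5)/4-.5])
# handle front end and back end centres
for q in((507,195),(500,383),(499,397)): print("T",ray(T,t2(*q),.05))
print("S",ray(S,[217.05,174.53],.045),ray(S,[232.6,159.7],.045))
E
```

```text
fault T [[ 0.5033 -0.0115  0.026 ]] jig [[-0.0661  0.0015]]
fault S [[ 0.4994 -0.0117  0.026 ]] jig [[-0.07    0.0022]]
(array([ 0.5023, -0.0111,  0.0304]), array([[-0.2 ,  0.12],
       [-0.47, -0.03]]))
stop T [[0.5755 0.004  0.023 ]] jig [[ 0.0077 -0.0001]]
stop S [[0.5753 0.0043 0.019 ]] jig [[0.0076 0.0003]]
blade [[0.6445 0.0212 0.0848]] jig [[0.0788 0.0007]]
[0.6445 0.0212 0.0848] [[-0.47  0.29]
 [-1.24 -0.07]]
rim [ 0.5263 -0.2579  0.043 ] [[-0.46  0.37]
 [-1.09 -0.05]]
[[ 0.5275 -0.2593  0.042 ]] [[ 0.5235 -0.2576  0.04  ]]
T [[ 0.479 -0.455  0.05 ]]
T [[ 0.3783 -0.4465  0.05  ]]
T [[ 0.3709 -0.4456  0.05  ]]
S [[ 0.4336 -0.248   0.045 ]] [[ 0.371  -0.2447  0.045 ]]
```

>>> jog_arm([
  [5,15,0,-0.5],
  [10,30,-5,-0.5],
  [10,32,-5,-0.5],
  [10,32,-5,-0.5],
  [10,32,-5,-0.5],
  [10,32,-5,-0.5],
  [10,32,-5,-0.5],
  [10,32,-5,-0.5],
  [10,32,-5,-0.5],
  [10,32,-5,-0.5],
], fingers=0)

```text
clock: 0.93
tool_pos: [0.3533, -0.321, 0.1812]
orientation: [180.0, -0.0, -162.5]
force: [0.6, -0.2, -0.3]
opening: 0.0265
```

>>> jog_arm([
  [10,32,-5,-0.5],
  [10,32,-5,-0.5],
  [10,32,-5,-0.5],
  [10,32,-5,-0.5],
  [10,32,-5,-0.5],
  [10,32,-5,-0.5],
  [10,32,-5,-0.5],
  [10,32,-5,-0.5],
  [10,26,-5,-0.15],
  [7,14,-5,0],
])

```text
clock: 1.77
tool_pos: [0.451, -0.024, 0.1314]
orientation: [180.0, 0.0, -166.5]
force: [0.3, -0.0, 0.4]
opening: 0.0006
```

```bash
python3 - <<'E'
from h import *
T,S=load(0); np.set_printoptions(precision=4,suppress=True)
t2=lambda x,y:np.array([340+(x-375+.5)/5-.5,155+(y+.5)/5-.5]); s2=lambda x,y:np.array([165+(x-380+.5)/4-.5,125+(y+.5)/4-.5])
for q in((507,195),(500,383),(499,397),(511,110)): print("T",ray(T,t2(*q),.05 if q[1]>120 else .046))
for q in((545,245),(640,150),(651,141),(488,294)): print("S",ray(S,s2(*q),.045))
# post top
tc=lambda x,y:np.array([235+(x+.5)/5-.5,110+(y+.5)/5-.5]); sc=lambda x,y:np.array([225+(x+.5)/4-.5,215+(y+.5)/4-.5])
print("posttop", tri(T,tc(123,47),S,sc(112,229)), "true",[.568+.095*.973,.0023+.095*.231,.144])
E
```

```text
T [[ 0.4821 -0.2549  0.05  ]]
T [[ 0.3812 -0.248   0.05  ]]
T [[ 0.3738 -0.2473  0.05  ]]
T [[ 0.529  -0.2591  0.046 ]]
S [[ 0.4782 -0.2488  0.045 ]]
S [[ 0.3821 -0.2462  0.045 ]]
S [[ 0.3718 -0.2448  0.045 ]]
S [[ 0.5271 -0.2543  0.045 ]]
posttop (array([0.6623, 0.0252, 0.1522]), array([[-0.47,  0.3 ],
       [-1.3 , -0.07]])) true [0.660435, 0.024245000000000003, 0.144]
```

>>> jog_arm([
  [0,0,-12,0],
  [0,0,-14,0],
  [0,0,-14,0],
  [0,0,-14,0],
  [0,0,-12,0],
  [0,0,-12,0],
  [0,0,-10,0],
  [0,0,-3,0],
  [0,0,0,0],
  [0,0,0,0],
])

```text
clock: 2.6
tool_pos: [0.4505, -0.0266, 0.0408]
orientation: [-180.0, -0.0, -166.6]
force: [-0.2, 0.2, 0.5]
opening: 0.0003
```

```bash
cat > look.py <<'E'
import sys,pickle,cv2,numpy as np
from plant import get_obs,snapshot
k=sys.argv[1]; bt=list(map(int,sys.argv[2].split(','))); bs=list(map(int,sys.argv[3].split(',')))
o=[]
for n,b in(("top",bt),("scene",bs)):
    s=snapshot(n); pickle.dump(s,open(f"{n}{k}.pkl","wb")); c=s["image"][b[1]:b[3],b[0]:b[2],::-1]
    f=min(390/c.shape[1],590/c.shape[0]); f=int(f); c=cv2.resize(c,None,fx=f,fy=f,interpolation=cv2.INTER_CUBIC); print(n,"scale",f,b,c.shape); o.append(c)
H=max(c.shape[0] for c in o); o=[np.pad(c,((0,H-c.shape[0]),(0,4),(0,0))) for c in o]
cv2.imwrite(f"pics/l{k}.png",np.hstack(o)); ob=get_obs(); print(ob["clock"],ob["tool_pos"],ob["orientation"],ob["force"],ob["moment"],ob["opening"])
E
python3 look.py 1 225,105,322,245 225,180,320,320
```

```text
top scale 4 [225, 105, 322, 245] (560, 388, 3)
scene scale 4 [225, 180, 320, 320] (560, 380, 3)
2.7 [ 0.45080643 -0.02643416  0.04114647] [ 1.79995649e+02  5.82040856e-02 -1.66638704e+02] [ 0.3900231  -0.48708513  0.30034393] [-0.01146074 -0.06541138  0.0244113 ] 0.000466997867314758
```

View pics/l1.png

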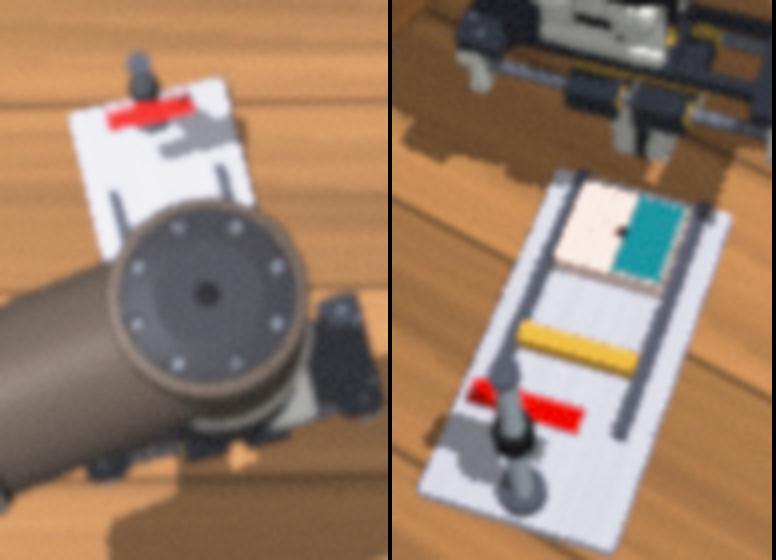

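The scene view shows the closed fingers at crop (640,150), just short of the tile's rear edge and centred on the channel. Next I lower them and push.

>>> jog_arm([
  [0,0,-9,0],
  [0,0,-9,0],
  [0,0,-7,0],
  [0,0,-2,0],
  [0,0,0,0],
  [4.9,1.2,0,0],
  [4.9,1.2,0,0],
  [4.9,1.2,0,0],
  [3,0.7,0,0],
  [3,0.7,0,0],
])

```text
clock: 3.53
tool_pos: [0.4714, -0.0215, 0.0137]
orientation: [180.0, -0.0, -166.7]
force: [-1.9, 0.3, 1.6]
opening: 0.0002
```

>>> jog_arm([
  [3,0.7,0,0],
  [3,0.7,0,0],
  [3,0.7,0,0],
  [3,0.7,0,0],
  [3,0.7,0,0],
  [3,0.7,0,0],
  [3,0.7,0,0],
  [2,0.5,0,0],
  [1,0.2,0,0],
  [1,0.2,0,0],
])

```text
clock: 4.37
tool_pos: [0.4961, -0.0158, 0.0135]
orientation: [-180.0, -0.0, -166.6]
force: [-0.4, -0.1, 1.1]
opening: 0.0004
```

>>> jog_arm([
  [1,0.2,0,0],
  [1,0.2,0,0],
  [1,0.2,0,0],
  [0.5,0.1,0,0],
  [0.5,0.1,0,0],
  [0.5,0.1,0,0],
  [0.5,0.1,0,0],
  [0,0,0,0],
  [0,0,0,0],
  [0,0,0,0],
])

```text
clock: 5.2
tool_pos: [0.5013, -0.0147, 0.0136]
orientation: [180.0, 0.0, -166.6]
force: [-0.0, -0.2, 0.4]
opening: 0.0003
```

>>> jog_arm([
  [0.5,0.1,0,0],
  [0.5,0.1,0,0],
  [0.5,0.1,0,0],
  [0.5,0.1,0,0],
  [0.5,0.1,0,0],
  [0.5,0.1,0,0],
  [0,0,0,0],
  [0,0,0,0],
  [0,0,0,0],
  [0,0,0,0],
])

```text
clock: 6.03
tool_pos: [0.5042, -0.0141, 0.0136]
orientation: [180.0, 0.0, -166.6]
force: [0.6, -0.6, 0.2]
opening: 0.0004
```

```bash
python3 look.py 2 225,105,322,245 225,180,320,320
```

```text
top scale 4 [225, 105, 322, 245] (560, 388, 3)
scene scale 4 [225, 180, 320, 320] (560, 380, 3)
6.1333 [ 0.50425098 -0.01408566  0.01364623] [ 1.79997942e+02  2.45655308e-02 -1.66638596e+02] [0.20799104 0.3022093  0.2339481 ] [-0.00182281  0.00053442 -0.04385421] 0.0005138292483070662
```

View pics/l2.png

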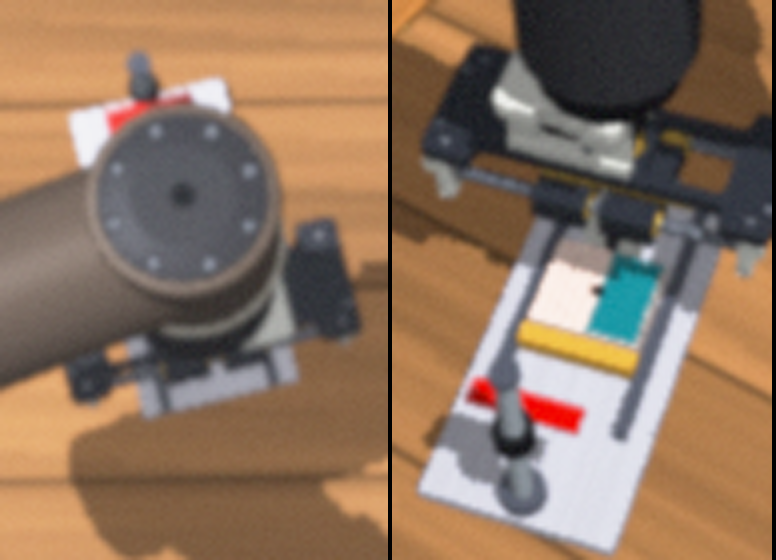

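The tile, with its fault at crop (600,290), is almost at the brass stop at (575,345). I'll keep creeping forward.

>>> jog_arm([
  [0.5,0.1,0,0],
  [0.5,0.1,0,0],
  [0.5,0.1,0,0],
  [0.5,0.1,0,0],
  [0,0,0,0],
  [0,0,0,0],
  [0,0,0,0],
  [0,0,0,0],
  [0,0,0,0],
  [0,0,0,0],
])

```text
clock: 6.97
tool_pos: [0.5052, -0.0141, 0.0134]
orientation: [-180.0, -0.1, -166.7]
force: [-5.4, -0.7, 3.0]
opening: 0.0005
```

>>> jog_arm([
  [0.5,0.1,0,0],
  [0.5,0.1,0,0],
  [0.5,0.1,0,0],
  [0,0,0,0],
  [0,0,0,0],
  [0,0,0,0],
  [0,0,0,0],
  [0,0,0,0],
  [0,0,0,0],
  [0,0,0,0],
])

```text
clock: 7.8
tool_pos: [0.5052, -0.0141, 0.0132]
orientation: [-180.0, -0.2, -166.7]
force: [-8.8, 0.4, 6.2]
opening: 0.0003
```

>>> jog_arm([
  [0.5,0.1,0,0],
  [0.5,0.1,0,0],
  [0.5,0.1,0,0],
  [0.5,0.1,0,0],
  [0,0,0,0],
  [0,0,0,0],
  [0,0,0,0],
  [0,0,0,0],
  [0,0,0,0],
  [0,0,0,0],
])

```text
clock: 8.63
tool_pos: [0.5052, -0.0143, 0.0128]
orientation: [180.0, -0.4, -166.7]
force: [-14.4, 0.8, 11.9]
opening: 0.0003
```

>>> jog_arm([
  [-3,-0.7,0,0],
  [-5,-1.2,0,0],
  [-8,-2,0,0],
  [-5,-1,5,0],
  [0,0,15,0],
  [0,0,20,0],
  [0,-5,20,0],
  [0,-15,20,-3],
  [-5,-20,15,-3],
  [-5,-30,8,-3],
])

```text
clock: 9.47
tool_pos: [0.4799, -0.0876, 0.1194]
orientation: [180.0, 0.3, -175.6]
force: [-0.6, -0.6, 0.2]
opening: 0.0003
```

>>> jog_arm([
  [-8,-30,0,-3],
  [-8,-30,0,-3],
  [-8,-30,0,-2.6],
  [-8,-30,0,0],
  [-8,-26,0,0],
  [-2,-14,0,0],
  [0,0,0,0],
  [0,0,0,0],
  [0,0,0,0],
  [0,0,0,0],
], fingers=50)

```text
clock: 10.3
tool_pos: [0.4368, -0.2473, 0.1168]
orientation: [-180.0, 0.0, 175.8]
force: [-0.1, 0.6, 0.0]
opening: 0.0497
```

```bash
python3 look.py 3 235,110,325,245 165,150,320,320
```

```text
top scale 4 [235, 110, 325, 245] (540, 360, 3)
scene scale 2 [165, 150, 320, 320] (340, 310, 3)
10.4 [ 0.4368807  -0.24725721  0.11673801] [1.79999412e+02 2.30272621e-02 1.75827117e+02] [0.16914669 0.33588691 0.14909756] [-0.00220124 -0.01176647 -0.03517548] 0.049777484020791365
```

View pics/l3.png

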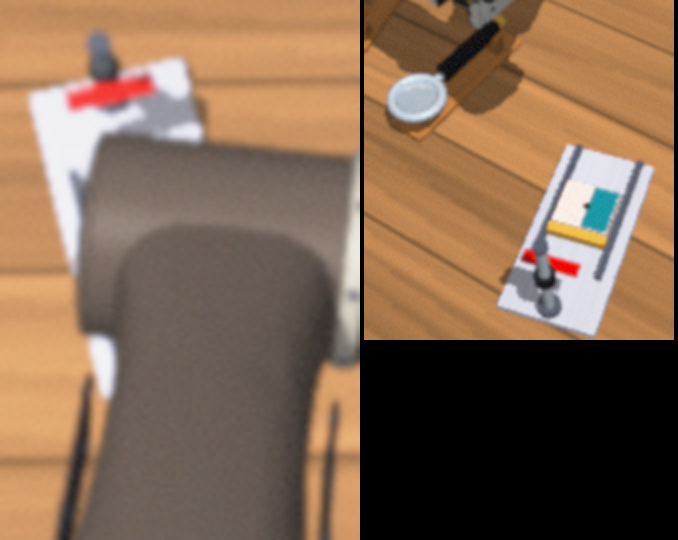

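The tile now touches the brass stop, with the fault at scene crop (587,205), and the pointer hasn't moved. The gripper is above the handle, so I'll lower it.

>>> jog_arm([
  [0.5,-1.5,-6,0],
  [0.5,-1.5,-10,0],
  [0,0,-12,0],
  [0,0,-12,0],
  [0,0,-12,0],
  [0,0,-8,0],
  [0,0,0,0],
  [0,0,0,0],
  [0,0,0,0],
  [0,0,0,0],
])

```text
clock: 11.23
tool_pos: [0.4381, -0.2511, 0.0571]
orientation: [-180.0, 0.1, 175.8]
force: [0.2, 0.2, 0.3]
opening: 0.0503
```

```bash
python3 look.py 4 325,140,425,270 165,120,265,220
```

```text
top scale 3 [325, 140, 425, 270] (390, 300, 3)
scene scale 3 [165, 120, 265, 220] (300, 300, 3)
11.3333 [ 0.43793206 -0.25104433  0.05712736] [-1.79993116e+02  6.30734856e-02  1.75760319e+02] [ 0.53612419  0.57507566 -0.07313016] [-0.03394192 -0.08352044 -0.01750408] 0.049746705067533925
```

View pics/l4.png

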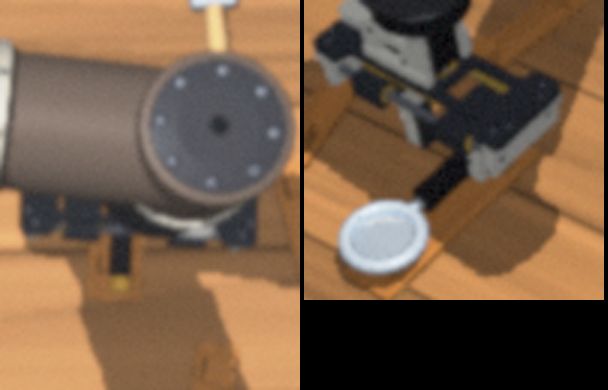

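The fingers straddle the handle, from scene crop (410,130) to (490,170). I'll lower the rest of the way and close.

>>> jog_arm([
  [0,0,-5,0],
  [0,0,-7,0],
  [0,0,-8,0],
  [0,0,-7,0],
  [0,0,-6,0],
  [0,0,-3,0],
  [0,0,0,0],
  [0,0,0,0],
  [0,0,0,0],
  [0,0,0,0],
])

```text
clock: 12.17
tool_pos: [0.4378, -0.2511, 0.0209]
orientation: [-180.0, 0.0, 175.8]
force: [-0.7, 0.9, 0.1]
opening: 0.05
```

>>> jog_arm([
  [0,0,0,0],
  [0,0,0,0],
  [0,0,0,0],
  [0,0,0,0],
  [0,0,0,0],
  [0,0,0,0],
  [0,0,0,0],
  [0,0,0,0],
  [0,0,0,0],
  [0,0,0,0],
], fingers=0)

```text
clock: 13.0
tool_pos: [0.4376, -0.251, 0.0206]
orientation: [-180.0, 0.0, 175.8]
force: [0.2, 0.1, 0.4]
opening: 0.0178
```

>>> jog_arm([
  [0,0,2,0],
  [0,0,4,0],
  [0,0,8,0],
  [0,0,10,0],
  [0,0,12,0],
  [0,0,12,0],
  [0,0,10,0],
  [0,5,6,0],
  [0,8,2,0],
  [0,12,0,1],
])

```text
clock: 13.83
tool_pos: [0.4377, -0.2257, 0.0872]
orientation: [180.0, 0.1, 176.7]
force: [0.6, 0.6, -2.2]
opening: 0.0177
```

>>> jog_arm([
  [1,16,0,1.5],
  [2,20,0,1.5],
  [2,20,0,2],
  [2,20,0,2],
  [2,20,0,2],
  [2,20,0,2],
  [2,20,0,2],
  [2,20,0,2],
  [2,16,0,1.5],
  [1,12,0,0],
])

```text
clock: 14.67
tool_pos: [0.4552, -0.0402, 0.0864]
orientation: [180.0, -0.0, -166.6]
force: [-0.2, 0.0, -1.7]
opening: 0.0177
```

>>> jog_arm([
  [1,9,0,0],
  [1,5,0,0],
  [0,2,0,0],
  [0,0,0,0],
  [0,0,0,0],
  [0,0,0,0],
  [0,0,0,0],
  [0,0,0,0],
  [0,0,0,0],
  [0,0,0,0],
])

```text
clock: 15.5
tool_pos: [0.4575, -0.0262, 0.0866]
orientation: [180.0, 0.0, -166.8]
force: [0.9, -0.7, -0.5]
opening: 0.0178
```

```bash
python3 look.py 5 225,105,322,245 225,200,322,320
```

```text
top scale 4 [225, 105, 322, 245] (560, 388, 3)
scene scale 4 [225, 200, 322, 320] (480, 388, 3)
15.6 [ 0.45753648 -0.02606657  0.08654559] [ 1.79998994e+02 -9.81749575e-04 -1.66756061e+02] [-0.39316525 -0.22443494 -0.87272207] [ 0.02505673  0.02344203 -0.05300759] 0.017772655259128967
```

View pics/l5.png

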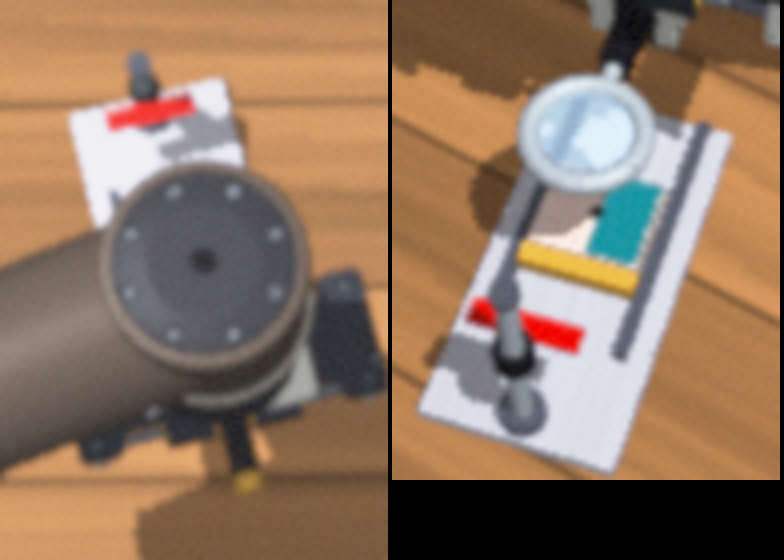

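The scene view shows the rim at crop (588,132), the fault at (596,211), the stop at (577,268), and the blade from (470,310) to (583,340). The loupe hangs level behind the fault. Next I measure the lens-to-fault offset and the blade height.

```bash
python3 - <<'E'
from h import *
T,S=load(5); np.set_printoptions(precision=4,suppress=True)
for n,s in(("T",T),("S",S)):
    K,R,t=P(s); print(n,"cam",-R.T@t)
b=(336,) 
a=cv2.resize(T["image"][125:145,248:278,::-1],None,fx=13,fy=13,interpolation=cv2.INTER_CUBIC)
c=cv2.resize(S["image"][262:302,240:274,::-1],None,fx=12,fy=12,interpolation=cv2.INTER_CUBIC)
H=max(a.shape[0],c.shape[0]); a=np.pad(a,((0,H-a.shape[0]),(0,0),(0,0)))
cv2.imwrite("pics/bl.png",np.hstack([a,c])); print(a.shape,c.shape)
# rim ellipse in S
m=mask(S,(85,0,120),(130,110,255),(255,217,292,250)); m,cc,st=big(m); 
e=cv2.fitEllipse(cv2.convexHull(max(cv2.findContours(m,0,1)[0],key=len))); print(st,e)
d=cv2.resize(S["image"][210:264,250:300,::-1],None,fx=10,fy=10,interpolation=cv2.INTER_CUBIC); cv2.imwrite("pics/rim5.png",d)
E
```

```text
T cam [ 0.2731 -0.0536  1.4946]
S cam [0.9427 0.2834 0.8364]
(480, 390, 3) (480, 408, 3)
[256 217  36  33 891] ((273.587646484375, 235.37498474121094), (34.31074523925781, 42.8817138671875), 62.25008010864258)
```

View pics/bl.png

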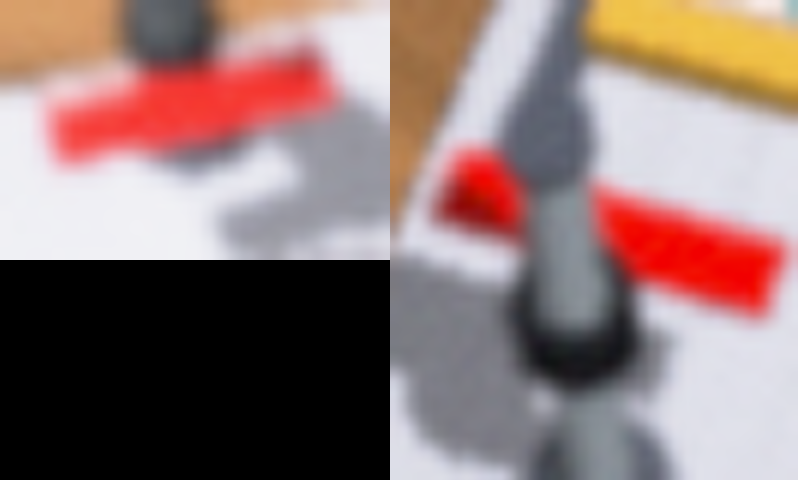

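View pics/rim5.png

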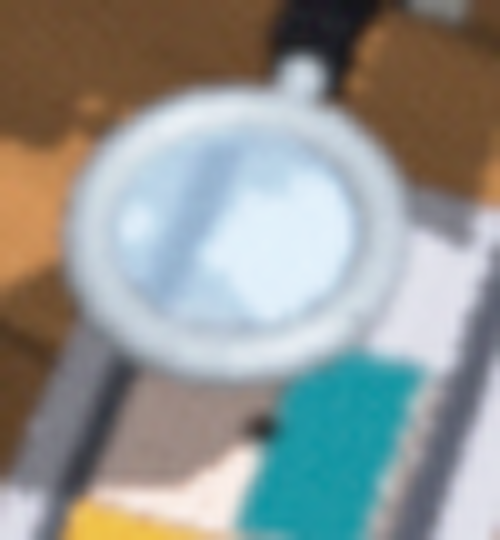

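```bash
python3 - <<'E'
from h import *
T,S=load(5); np.set_printoptions(precision=4,suppress=True)
L=ray(S,[273.15,232.95],.1054)[0]; L2=ray(S,[273.59,235.4],.1054)[0]; F=ray(S,[275.75,252.35],.026)[0]
print("lensS",L,L2,"robot",[.5431,-.0059],"faultS",F,"lens-fault",L-F)
a=np.radians(13.35); u=np.array([np.cos(a),np.sin(a)]); v=np.array([-u[1],u[0]])
# height: blade via plate centre per camera, vertical line at jig (79,0): best z
for n,s,uv,c in(("T",T,[262.3,132.4],[.5692,.0009]),("S",S,[258.02,280.96],[.5668,.004])):
    for z in(.074,.078,.082,.086,.09):
        d=ray(s,uv,z)[0][:2]-c; print(n,z,d@u,d@v)
print(tri(T,[262.3,132.4],S,[258.02,280.96]))
E
```

```text
lensS [ 0.5434 -0.0053  0.1054] [ 0.5481 -0.0012  0.1054] robot [0.5431, -0.0059] faultS [ 0.5413 -0.0032  0.026 ] lens-fault [ 0.0021 -0.002   0.0794]
T 0.074 0.08186544180140001 0.0006837085247038597
T 0.078 0.08078831064901888 0.0007249745251454974
T 0.082 0.07971117949663786 0.0007662405255871073
T 0.086 0.07863404834425672 0.0008075065260287416
T 0.09 0.07755691719187569 0.0008487725264703516
S 0.074 0.07506661321302527 -0.002310001926584144
S 0.078 0.07692993210175296 -0.0013272243864367965
S 0.082 0.07879325099048044 -0.0003444468462894002
S 0.086 0.08065656987920812 0.00063833069385789
S 0.09 0.0825198887679357 0.0016211082340052585
(array([0.6454, 0.0209, 0.0843]), array([[-0.37,  0.23],
       [-0.98, -0.05]]))
```

The scene camera agrees with the arm to within 1 mm at the lens. The blade comes out at about 83 mm. I'll shift (-2,+2) mm and lower 22 mm.

>>> jog_arm([
  [-0.5,0.5,-2,0],
  [-0.5,0.5,-4,0],
  [-0.5,0.5,-5,0],
  [-0.5,0.5,-5,0],
  [0,0,-4,0],
  [0,0,-2,0],
  [0,0,0,0],
  [0,0,0,0],
  [0,0,0,0],
  [0,0,0,0],
])

```text
clock: 16.43
tool_pos: [0.4557, -0.0239, 0.0648]
orientation: [180.0, 0.0, -166.7]
force: [-0.4, 0.3, -1.7]
opening: 0.0175
```

```bash
python3 look.py 6 225,105,322,245 250,205,300,264; python3 - <<'E'
from h import *
T,S=load(6)
d=cv2.resize(S["image"][215:270,248:298,::-1],None,fx=10,fy=10,interpolation=cv2.INTER_CUBIC); cv2.imwrite("pics/rim6.png",d)
E
```

```text
top scale 4 [225, 105, 322, 245] (560, 388, 3)
scene scale 7 [250, 205, 300, 264] (413, 350, 3)
16.5333 [ 0.45570453 -0.02392514  0.06476265] [ 1.79996988e+02  2.64163083e-02 -1.66742522e+02] [ 0.50956892  0.26607253 -1.23084665] [-0.04429649 -0.00742958 -0.01992843] 0.017557930388654077
```

View pics/rim6.png

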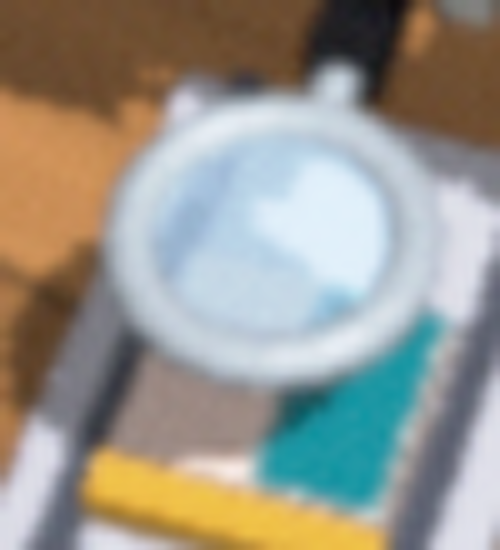

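```bash
python3 - <<'E'
from h import *
T,S=load(6); np.set_printoptions(precision=4,suppress=True)
L=ray(S,[274.7,238.65],.0836)[0]; F=ray(S,[275.75,252.35],.026)[0]
a=np.radians(13.3); p=np.array([.4557,-.0239])
print("lensS",L,"robot",p+.088*np.array([np.cos(a),np.sin(a)]),"fault",F,"diff",L-F)
m,c,st=big(mask(T,(18,130,120),(32,255,255),(265,210,310,245))); print("tail T",c,st,ray(T,c,.083),"robot tail", p-.065*np.array([np.cos(a),np.sin(a)]))
# silhouette size check -> ellipse axes vs level expectation
th=np.linspace(0,2*np.pi,200); K,R,t=P(S); q=[]
ctr=p+.088*np.array([np.cos(a),np.sin(a)])
for z in(.0776,.0896):
    X=np.c_[ctr[0]+.037*np.cos(th),ctr[1]+.037*np.sin(th),np.full(200,z)]; y=(K@(R@X.T+t[:,None])).T; q.append(y[:,:2]/y[:,2:])
q=np.vstack(q); print("pred extents level",q.min(0),q.max(0),"obs",[248+10.55-.5,215+9.75-.5],[248+43.85-.5,215+38.55-.5])
E
```

```text
lensS [ 0.5422 -0.0031  0.0836] robot [ 0.5413 -0.0037] fault [ 0.5413 -0.0032  0.026 ] diff [0.0009 0.0001 0.0576]
tail T [286.     226.5806] [283 224   7   6  31] [[ 0.3938 -0.0396  0.083 ]] robot tail [ 0.3924 -0.0389]
pred extents level [257.2546 222.5596] [291.9405 254.6112] obs [258.05, 224.25] [291.35, 253.05]
```

```bash
python3 - <<'E'
from h import *
S0=load(0)[1];S=load(6)[1];T0=load(0)[0];T=load(6)[0]
# pointer, vase, jar, brush unchanged?
for n,b in(("blade",(240,260,275,312)),("vase",(380,225,430,290)),("jar",(375,345,420,395)),("brush",(100,190,165,255))):
    x0,y0,x1,y1=b; d=np.abs(S["image"][y0:y1,x0:x1].astype(int)-S0["image"][y0:y1,x0:x1]).mean(); 
    g=lambda s:np.float32(cv2.cvtColor(s["image"][y0:y1,x0:x1],cv2.COLOR_RGB2GRAY)); print(n,round(d,2),cv2.phaseCorrelate(g(S0),g(S)))
cv2.imwrite("pics/full6.png",S["image"][:,:,::-1])
E
```

```text
blade 5.59 ((-0.039784685246036844, 0.3713950862968076), 1.0157637291974981)
vase 4.8 ((0.03623124961845292, -0.004296274188348548), 0.9656938144895766)
jar 3.84 ((0.42899287533945696, 0.07441144637835251), 0.9457563099331326)
brush 4.52 ((-0.013334638299802748, 0.018238831645206233), 1.0299445030129986)
```

View pics/full6.png

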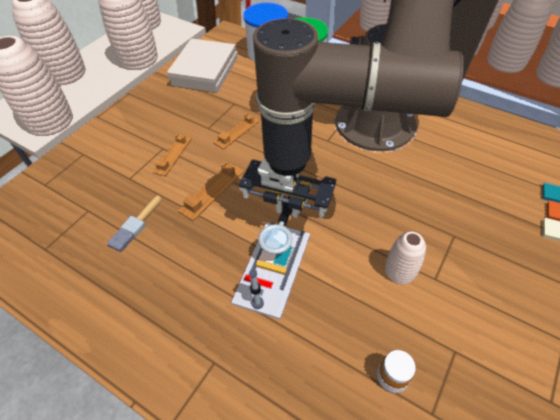

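The last view shows the lens at (274,239) over the tile, the pointer at (258,281), and the vase, jar and brush where they started. Handing in now.

```bash
python3 -c "
from plant import get_obs,close_job
o=get_obs();print(o['clock'],o['tool_pos'],o['orientation'],o['opening'],o['qvel']);print(close_job())"
```

```text
16.5333 [ 0.45570453 -0.02392514  0.06476265] [ 1.79996988e+02  2.64163083e-02 -1.66742522e+02] 0.017557930388654077 [ 0.01163761 -0.02922537 -0.01523312  0.04188177  0.06729088 -0.02862809]
the job is handed in; nothing more can be done
None
```

The job is handed in. The tile is against the brass stop, and the gripper is holding the loupe still over it. `close_job` gave no verdict.

- **Tile:** I pushed it until it stopped moving, and the push force rose to about 14 N. The tile position from that contact and from the scene camera agreed to about 1 mm along the channel.
- **Centring:** The lens is within about 1 mm of the fault in the scene camera. The arm pose agrees with that camera to about 1 mm. At the end the rim hid the fault, so I used its position from the picture taken just before.
- **Height:** The lens is at 83.6 mm. The red blade measured about 82.4 mm in the scene camera and 84.6 mm in the top camera. Plain triangulation of the two gave 84.3 mm, but it read a few mm high on known heights elsewhere. Expect an error of about 1–2 mm.
- **Level:** The tool tilt reads under 0.1°. The loupe itself I could only check roughly: the rim's outline was about 10% shorter than I predicted for a sharp-edged level disc. Its proportions were close to those of the loupe resting on its support (0.865 against 0.84).
- **Pointer, vase, jar and brush:** The final pictures show none of them moved. The image comparison gave small shifts for the pointer and jar areas (about 0.4 pixel), which I put down to shadows or noise.

The job took 16.5 s of the 64 s allowed.

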